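Fasten a sensor bracket to its mounting rail with a quarter-turn thumbscrew

ROBOT

A 6-joint arm with a two-finger parallel gripper is mounted at the origin on the work surface. World frame = base frame: x ahead of the robot, y to its left, z up, the work surface at z = 0. Lengths are in mm, angles in rad, forces in N, time in s.
With the tool pointing down it reaches from about 350 to 975 mm from the base axis. Payload 17.4 kg.
Tool frame: the origin (TCP) lies at the very end of the fingers, on their centre line; the grasp point (between the pads) lies r.grasp_offset behind it (r.grasp_offset is the distance from the TCP to the grasp point, in mm); x points along the fingers, y is the direction in which the jaws open and shut, and the axes are right-handed (so a half turn about x gives the same grasp; the last joint's range is limited). The gripper opens to 85 mm and grips with 20 to 120 N. Pads are 22 mm wide; open, the fingers measure 114 mm over their backs; the gripper's body (76 mm by 85 mm) begins 54 mm behind the grasp point. The pads swing forward as they close: fully open they stand 13 mm farther back than shut.
Start: joints at [1.205, 0.116, 1.442, -0, 1.584, -0.038], TCP at [217.332, 639.061, 199.103] pointing down, gripper open.
Joint ranges: [-2.83, 2.83], [-0.83, 2.19], [0.07, 2.5], [-1.14, 4.28], [0.01, 3], [-2.97, 2.97]. Speed limits (rad/s): [1.89, 1.89, 2.22, 3.14, 3.14, 3.14].

INTERFACE

Orientations are given as a rotation vector (axis times angle).
In Python, from rig import r gives the robot as it stands. The module is installed in compiled form; this text tells all that it offers. Calls block until the motion is done:
- r.movep(position, orientation): joint-space move of the TCP to a pose.
- r.move_straight(position, ori=None, speed=150): straight line of the TCP; ori=None keeps the orientation; speed is the mean speed in mm/s.
- r.move_joints(angles): joint-space move.
- r.ungrasp() and r.gripper_close(f_grip=None): open the fingers fully, or close them until they stop; f_grip is the grip in N (None keeps the last).
- r.wait(seconds).
- r.ik(position, orientation): joint angles nearest the present ones, or None.
- r.state(): the state.
- r.capture(name): name is "side" or "top"; returns a dict with "color" (480x640x3 uint8, blue, green, red), "camera_matrix" (3x3 intrinsics, pixels), "distortion" ([k1, k2, p1, p2, k3] as OpenCV has them; the pictures are not rectified), "rvec" (rotation vector, rad) and "tvec" (3), from world to camera coordinates, as OpenCV has them. Camera axes: x right, y down, z forward; pixel columns grow to the right and rows downward; lengths in mm; the calibration is good to about 2 mm. A picture is of the moment at which its call begins. There is no depth.
A pose or a line that the arm cannot do raises r.PlanningError and nothing moves.
- r.close_job(): hands the job in, once; it reports no verdict.
The state is a dict: "time": time; "joints": joint angles; "dq": joint speeds; "joint_efforts": joint torques, N m; "tcp_pos": TCP position; "eef_rot": TCP orientation; "wrist_force": force on the tool from outside, world axes, zero at the start; "ft_torque": the same for the moment, N m; "grip_width": opening from 0.0 (shut) to 1.0 (fully open).
Only numpy, scipy, OpenCV 4.12 (cv2) and the standard library are available. Lean on these libraries where they do the work, as an engineer would, in place of code of your own. Each camera call takes 0.05 s, during which the arm holds its last target.

TASK

Fasten the sensor bracket to its mounting rail: slide the bracket along the rail until its slot lines up with the matching slot in the steel strip underneath, put the quarter-turn thumbscrew lengthwise through both slots until its collar sits on the bracket, then give it a quarter turn so that it locks, and let go. The strip's slot is only roughly where it should be, so feel for it, and go gently: never push the screw against the parts with more than about 15 N. Leave the other things on the bench where they are.

Things in the scene. Friction and masses are not known exactly. Their poses are not given: they have to be found in the camera images.
- rail: Fixed aluminium channel 260 mm long (x), 64 wide (y), z up, origin centre of underside. Side walls to z=36, 45.5 apart inside; between them a 10 mm steel strip, top z=30, hollow below from z=20 to 6. Its one slot is 20 (x) by 13 mm, at y=0. The strip is clamped and stays put, but the slot's centre is anywhere in x=-76..-44, not reported; seen from above until the bracket covers it.
- bracket: Loose dark steel bracket, 0.3 kg, standing on the strip in the channel, sliding along it (0.75 mm play each side). Origin at its slot's centre on the foot's underside; x along the rail's x, z up. Foot 110 x 44 x 8 mm, from 25 mm on the -x side of its slot to 85 on the +x side. Starts with its slot 52 to 77 mm on the +x side of rail x=-60.
- bracket_slot (a point): Centre of the slot in the bracket's foot, at the foot's top face (8 mm above the strip). The slot goes right through, 22 mm long (x) by 13 mm wide (y). Bracket's axes.
- bracket_tab (a point): Where to hold the bracket: 15 mm below the top edge of its upright tab, 75 mm along the bracket's +x from the slot, 47 mm above the foot's top face. Tab: plate 10 mm thick (x), 36 wide (y), rising 62 mm above the foot. A round sensor, 18 mm (26 at its nuts), goes through it low down, up to 29 mm above the foot's top.
- screw: Loose quarter-turn thumbscrew, 90 g, 74 mm tall, upright in the holder; origin at the bottom. Home: collar resting on the bracket's foot, handle centre 64 mm above the rail's underside, lug 2 mm clear below the strip. A quarter turn either way (handle across the rail) then catches the lug under the strip; nothing holds it before.
- screw_grip (a point): Centre of the screw's handle: upright flat black plate 32 mm long (x), 10 thick (y), 44 tall (z up). Below it a round collar, 26 mm across, 4 thick, its underside 26 mm below this point. The screw's bottom is 52 mm below this point.
- screw_lug (a point): Centre of the lug at the screw's foot, 49 mm below the handle's centre: 18 mm long (x), 8 wide (y), 6 high, square-edged; above it a round shank 8 mm thick, 20 long, up to the collar. Lug and handle point the same way (x), so it passes the slots only with the handle lengthwise along the rail.
- holder: Grey plastic block fixed to the bench, holding the screw at the start, 56 x 56 x 36 mm tall, origin centre of underside; pocket 22 (x) by 13 mm, 30 deep; the screw's collar rests on its top.
- air_cylinder: Bystander: small pneumatic cylinder lying on the bench, about 92 mm long with 32 x 28 mm end caps; origin at the middle of its underside.
- bin: Bystander: empty white parts bin 110 x 150 x 55 mm; origin at the centre of its underside.
- screwdriver: Bystander: screwdriver lying on the bench, beyond the rail; origin at its underside.
Not all that is in view belongs to the job. What is shaped like the screw but purple is not meant.

How it is judged (in metres and radians):
On the way, in this order (a step that is already met when the one before it is completed fails the run):
1. the bracket is slid so that its slot is above the strip's slot (within 23 mm of the middle of its range) (x of bracket_slot in the frame of rail between -0.083 and -0.037 m and z of bracket_slot in the frame of rail below 0.04 m), for 0.1 s.
2. the screw is down through both slots, lug below the strip, handle still lengthwise (within 30 degrees) (x of screw_lug in the frame of rail between -0.079 and -0.041 m and y of screw_lug in the frame of rail between -0.005 and 0.005 m and z of screw_lug in the frame of rail between 0.009 and 0.017 m and angle between the x axis of screw_lug and the x axis of rail, either way round below 0.52 rad), for 0.1 s.
At the end, for the whole second after the job is handed in: Bracket flat in the rail, its slot over the strip's; screw upright (within 11 degrees) through both slots, lug centre below 17 mm over the rail's underside (collar within 2 mm of the foot), handle across the rail (within 30 degrees); all at rest, bystanders within 25 mm of where they were (x of screw_lug in the frame of rail between -0.079 and -0.041 m and y of screw_lug in the frame of rail between -0.005 and 0.005 m and z of screw_lug in the frame of rail between 0.009 and 0.017 m and angle between the x axis of screw_lug and the y axis of rail, either way round below 0.52 rad and angle between screw_lug's own z axis and vertical below 0.2 rad and z of bracket_slot in the frame of rail below 0.04 m and horizontal distance between bracket_slot and screw_lug below 0.01 m and linear speed of each of screw, bracket below 0.02 m/s); the robot touches nothing.
It fails at once if the screw is pressed on the rail or its strip with more than 25 N (contact force between screw and rail above 25 N).
It fails at once if the screw is pressed on the bracket with more than 25 N (contact force between screw and bracket above 25 N).
It fails at once if the air cylinder is disturbed (moved over 25 mm) (distance of air_cylinder from where it was at the start of the episode above 0.025 m).
It fails at once if the bin is disturbed (moved over 25 mm) (distance of bin from where it was at the start of the episode above 0.025 m).
It fails at once if the screwdriver is disturbed (moved over 25 mm) (distance of screwdriver from where it was at the start of the episode above 0.025 m).
It also fails if it takes over 72 s, if anything falls off the work surface, if the arm or the gripper's body presses on something with over 40 N, if the wrist force passes 120 N, or if a joint passes its speed limit or range.

## Working session

There is one attempt and no reset: what is moved stays moved. The work goes in short steps, each a Python script; the robot and the scene stay as the last script left them, time stands still between calls to the robot, and variables do not carry over. Pictures are saved under pics/ and viewed, and the job is handed in when it is done.

```bash
mkdir -p pics
cat > h.py <<'E'
import numpy as np, cv2
from rig import r
def cap(name,fn=None):
    c=r.capture(name)
    if fn: cv2.imwrite('pics/'+fn,c['color'])
    return c
def ray(c,uv):
    K=np.array(c['camera_matrix'],float);d=np.array(c['distortion'],float)
    R,_=cv2.Rodrigues(np.array(c['rvec'],float).reshape(3,1));t=np.array(c['tvec'],float).reshape(3)
    p=cv2.undistortPoints(np.array([[uv]],float),K,d)[0,0]
    return -R.T@t, R.T@np.array([p[0],p[1],1.])
def onz(c,uv,z):
    o,d=ray(c,uv); return o+d*(z-o[2])/d[2]
def proj(c,P):
    return cv2.projectPoints(np.array(P,float).reshape(-1,1,3),np.array(c['rvec'],float),np.array(c['tvec'],float),np.array(c['camera_matrix'],float),np.array(c['distortion'],float))[0].reshape(-1,2)
E
python3 - <<'E'
from h import *
import pickle
a=cap('top','top0.png');b=cap('side','side0.png')
pickle.dump((a,b),open('c0.pkl','wb'))
s=r.state();print(s, r.grasp_offset)
for c in(a,b):
  R,_=cv2.Rodrigues(np.array(c['rvec'],float));print(-R.T@np.array(c['tvec']).reshape(3),R[2],c['camera_matrix'],c['distortion'])
E
```

```text
{'time': 0.1, 'joints': array([ 1.20519530e+00,  1.16479100e-01,  1.44217950e+00, -3.18004014e-05,
        1.58399949e+00, -3.78022498e-02]), 'dq': array([ 6.18176243e-05, -7.92615191e-04, -2.38853427e-03, -3.92398556e-04,
       -3.97258205e-04,  1.09241848e-03]), 'joint_efforts': array([ 1.94500579e-03, -7.33651257e+01, -6.33796120e+01,  2.66088485e-06,
        5.22583898e-03, -9.72643704e-06]), 'tcp_pos': array([217.27281848, 638.86994464, 198.42008932]), 'eef_rot': array([ 0.25642299,  1.55562788, -0.25807876]), 'wrist_force': array([0.16408324, 0.2998313 , 0.45929199]), 'ft_torque': array([-0.00833336, -0.04675806,  0.00392787]), 'grip_width': 1.000631764644742} 18.700000000000003
[ 401.43836006  173.53918839 1054.15357909] [ 0.16003719 -0.0355036  -0.9864723 ] [[572.58203602   0.         314.56661813]
 [  0.         572.58203602 238.50541659]
 [  0.           0.           1.        ]] [-0.05193522  0.          0.          0.          0.        ]
[441.01132296 698.77593709 646.56657055] [ 0.15605    -0.69647766 -0.70040507] [[440.02264117   0.         323.72111011]
 [  0.         440.02264117 242.16398296]
 [  0.           0.           1.        ]] [-0.09503122  0.          0.          0.          0.        ]
```

View pics/top0.png

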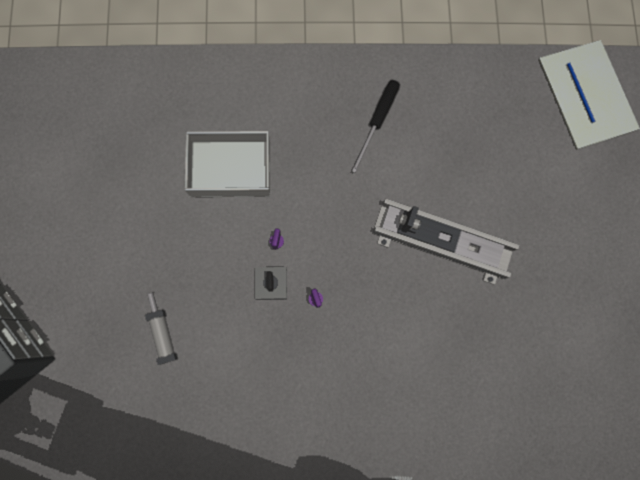

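View pics/side0.png

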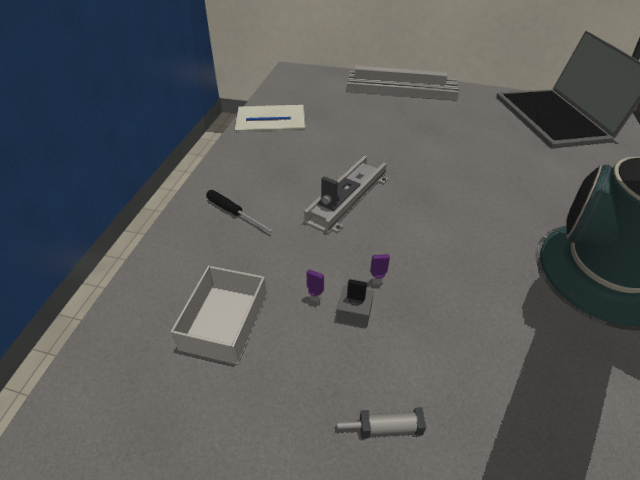

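The top view shows the rail from (380,205) to (515,262), with the bracket tab at about (408,218), the bracket slot at (445,237) and the strip slot at (475,247). Three things are screw-shaped: a black one at (270,282) in the grey holder, and purple ones at (277,238) and (316,297). The black one in the holder fits the description, because purple is excluded. Next I'll enlarge these areas to confirm.

Run:
```python
import cv2
a=cv2.imread('pics/top0.png');b=cv2.imread('pics/side0.png')
cv2.imwrite('pics/t_rail.png',cv2.resize(a[190:290,365:525],None,fx=5,fy=5,interpolation=cv2.INTER_CUBIC))
t=cv2.resize(a[220:320,240:340],None,fx=4,fy=4,interpolation=cv2.INTER_CUBIC)
s=cv2.resize(b[240:340,300:400],None,fx=4,fy=4,interpolation=cv2.INTER_CUBIC)
cv2.imwrite('pics/screw.png',cv2.hconcat([t,s]))
cv2.imwrite('pics/s_rail.png',cv2.resize(b[150:240,295:395],None,fx=6,fy=6,interpolation=cv2.INTER_CUBIC))
```

```text
(no output)
```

View pics/t_rail.png

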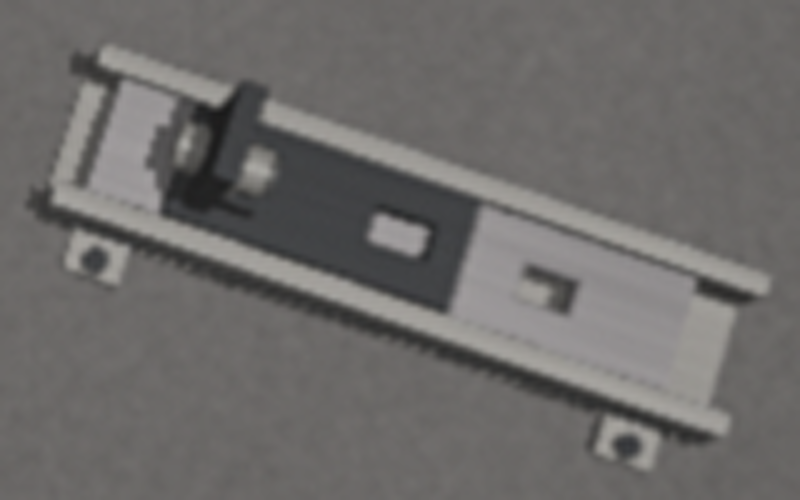

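View pics/screw.png

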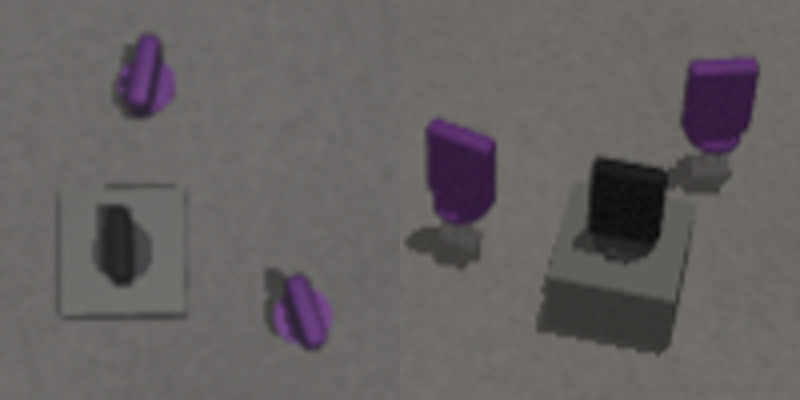

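View pics/s_rail.png

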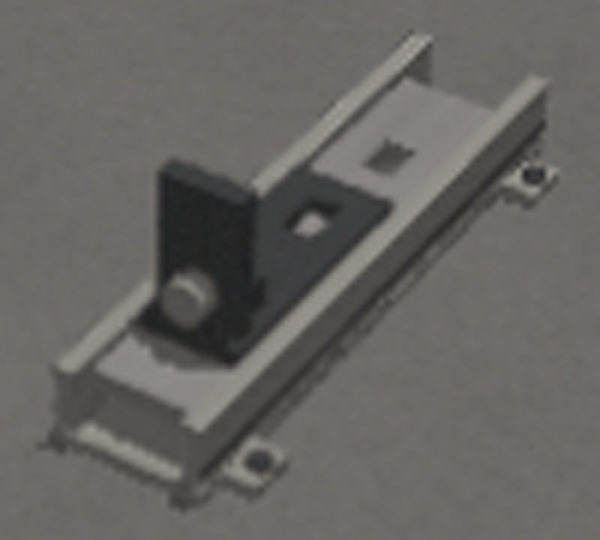

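The crops confirm it: the black handle at (270,282) stands in the grey holder. Both purple ones stand on the bench and are decoys. Next I'll measure the rail, the slots, the tab and the screw.

Run:
```python
from h import *
import pickle
a,b=pickle.load(open('c0.pkl','rb'))
im=a['color']
for n,(u,v) in dict(wall=(450,217),strip=(490,250),foot=(430,232),slotb=(444,236),bench=(350,330),slotS=(472,248),slotD=(478,248),screw=(269,281),holder=(260,275),tab=(412,216)).items(): print(n,im[v,u],cv2.cvtColor(im[v:v+1,u:u+1],cv2.COLOR_BGR2HSV)[0,0])
hsv=cv2.cvtColor(im,cv2.COLOR_BGR2HSV).astype(int)
x0,y0,x1,y1=365,190,525,290
sub=im[y0:y1,x0:x1].astype(int)
wall=((sub[:,:,1]>125)&(sub[:,:,1]-sub[:,:,0]>4)).astype(np.uint8)*255
strip=((sub.min(2)>110)&(sub[:,:,1]-sub[:,:,0]<=4)).astype(np.uint8)*255
vis=np.zeros_like(im[y0:y1,x0:x1]);vis[wall>0]=(0,255,255);vis[strip>0]=(255,0,255)
cv2.imwrite('pics/mask1.png',cv2.resize(vis,None,fx=4,fy=4,interpolation=cv2.INTER_NEAREST))
z=cv2.resize(im[205:265,385:515],None,fx=6,fy=6,interpolation=cv2.INTER_CUBIC)
z=cv2.convertScaleAbs(z,alpha=1.4)
cv2.imwrite('pics/z1.png',z)
```

```text
wall [100 101 104] [  8  10 104]
strip [141 140 142] [165   4 142]
foot [68 66 65] [110  11  68]
slotb [154 154 157] [  0   5 157]
bench [103 105 107] [ 15  10 107]
slotS [152 156 160] [ 15  13 160]
slotD [65 66 67] [15  8 67]
screw [42 42 43] [ 0  6 43]
holder [105 106 106] [ 30   2 106]
tab [69 68 67] [105   7  69]
```

View pics/mask1.png

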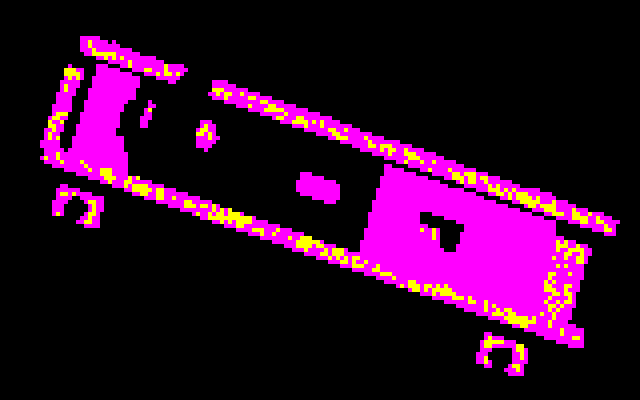

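View pics/z1.png

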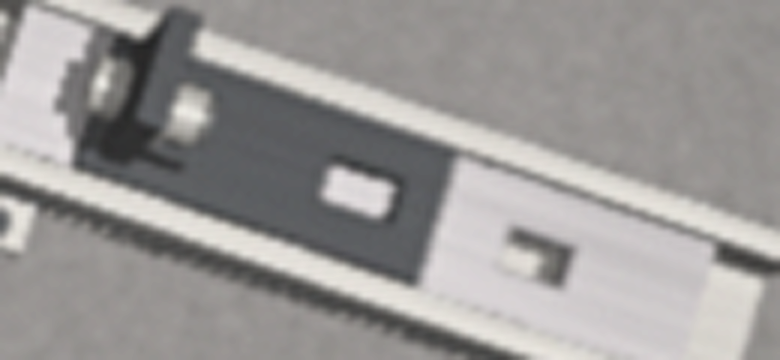

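```bash
cat > prof.py <<'E'
from h import *
def prof(c,P0,dirv,s):
    P=np.array(P0)[None]+np.outer(s,dirv)
    uv=proj(c,P).astype(np.float32)
    g=cv2.cvtColor(c['color'],cv2.COLOR_BGR2GRAY)
    return cv2.remap(g,uv[:,0].reshape(-1,1),uv[:,1].reshape(-1,1),cv2.INTER_CUBIC).ravel().astype(float)
E
python3 - <<'E'
from prof import *
import pickle
a,b=pickle.load(open('c0.pkl','rb'))
def tz(x,y): return ((x+.5)/6-.5+385,(y+.5)/6-.5+205)
def t5(x,y): return ((x+.5)/5-.5+365,(y+.5)/5-.5+190)
ul,ur,ll,lr=[onz(a,t5(*p),36) for p in((105,47),(770,278),(52,190),(728,425))]
print(ul,ur,ll,lr)
print('len',np.linalg.norm(ul-ur),np.linalg.norm(ll-lr),'w',np.linalg.norm(ul-ll),np.linalg.norm(ur-lr))
ex=(ul+ll-ur-lr);ex/=np.linalg.norm(ex);ey=np.cross([0,0,1],ex);c=(ul+ur+ll+lr)/4
print('ex',ex,np.degrees(np.arctan2(ex[1],ex[0])),'c',c)
s=np.arange(-60,60.1,1)
E1=[]
for x in(-115,-95,-20,0,20,40,110):
    g=prof(a,c+ex*x,ey,s)
    d=np.gradient(cv2.GaussianBlur(g.reshape(-1,1),(1,5),1).ravel())
    pk=[(int(s[i]),round(d[i],1)) for i in range(1,len(s)-1) if abs(d[i])>4 and abs(d[i])>=abs(d[i-1]) and abs(d[i])>abs(d[i+1])]
    print(x,pk)
s=np.arange(-160,160.1,1)
for y in(28,-28,0):
  for z in ([36] if y else [30,38]):
    g=prof(a,c+ex*0+ey*y+np.array([0,0,z-36.]),ex,s)
    d=np.gradient(cv2.GaussianBlur(g.reshape(-1,1),(1,5),1).ravel())
    print(y,z,[(int(s[i]),round(d[i],1)) for i in range(1,len(s)-1) if abs(d[i])>4 and abs(d[i])>=abs(d[i-1]) and abs(d[i])>abs(d[i+1])])
sl=[onz(a,tz(*p),30) for p in((512,229),(577,245),(566,287),(500,272))]
m=np.mean(sl,0);print('slot',m,(m-c)@ex,(m-c)@ey,[((q-c)@ex,(q-c)@ey) for q in sl])
E
```

```text
[637.91822465   5.13216328  36.        ] [ 548.34841866 -236.97676196   36.        ] [584.95904905  26.7061375   36.        ] [ 494.67542067 -217.12494653   36.        ]
len 258.1462411599519 260.0090980977788 w 57.184881260231755 57.22661347329812
ex [0.34710332 0.9378269  0.        ] 69.68975705938054 c [ 566.47527826 -105.56585193   36.        ]
-115 [(-29, np.float64(12.5)), (-21, np.float64(-25.9)), (-14, np.float64(24.3)), (27, np.float64(4.5)), (34, np.float64(-26.1)), (40, np.float64(11.8))]
-95 [(-30, np.float64(13.1)), (-22, np.float64(-17.5)), (-19, np.float64(10.4)), (22, np.float64(-4.3)), (26, np.float64(6.1)), (33, np.float64(-25.8)), (39, np.float64(24.4)), (44, np.float64(-21.2)), (52, np.float64(7.9))]
-20 [(-30, np.float64(12.4)), (-22, np.float64(-18.1)), (-18, np.float64(6.1)), (24, np.float64(12.6)), (33, np.float64(-24.3)), (40, np.float64(9.4))]
0 [(-30, np.float64(12.8)), (-21, np.float64(-24.0)), (-4, np.float64(27.5)), (8, np.float64(-23.2)), (25, np.float64(24.7)), (33, np.float64(-25.7)), (39, np.float64(12.7))]
20 [(-30, np.float64(12.4)), (-21, np.float
[... 1208 characters left out ...]
.6)), (-19, np.float64(-19.1)), (-8, np.float64(-4.8)), (-4, np.float64(24.5)), (17, np.float64(-20.2)), (58, np.float64(14.6)), (67, np.float64(-16.5)), (77, np.float64(-9.0)), (82, np.float64(13.2)), (88, np.float64(12.0)), (93, np.float64(-15.4)), (102, np.float64(18.0)), (119, np.float64(-17.5)), (125, np.float64(17.7)), (132, np.float64(-13.5))]
slot [ 546.0921563  -155.99821042   30.        ] -54.37187148183851 1.610601183859007 [(np.float64(-43.9377040946574), np.float64(-4.295537000695058)), (np.float64(-64.44169610262018), np.float64(-6.261554077437584)), (np.float64(-64.88579739974934), np.float64(7.322718595412077)), (np.float64(-44.22228833032707), np.float64(9.676777218156488))]
```

Run:
```python
from prof import *
import pickle
a,b=pickle.load(open('c0.pkl','rb'))
z=cv2.convertScaleAbs(cv2.resize(a['color'][255:310,240:300],None,fx=10,fy=10,interpolation=cv2.INTER_CUBIC),alpha=1.6)
z2=cv2.convertScaleAbs(cv2.resize(b['color'][270:332,328:382],None,fx=9,fy=9,interpolation=cv2.INTER_CUBIC),alpha=1.6)
cv2.imwrite('pics/hs.png',z);cv2.imwrite('pics/hs2.png',z2)
def s6(x,y): return ((x+.5)/6-.5+295,(y+.5)/6-.5+150)
c=np.array([566.475,-105.566,36]);ex=np.array([.3471,.9378,0]);ey=np.array([-.9378,.3471,0]);c=c+1.6*ey
for n,p,zz in(('slotS',(390,156),30),('slotB',(315,218),38)):
    m=onz(b,s6(*p),zz);print(n,m,(m-c)@ex,(m-c)@ey)
# side wall tops
for n,p in(('near+x end outer of wall1',(60,368)),('wall2 nearend',(200,420)),('wall1 far',(420,38)),('wall2 far',(545,82))):
    m=onz(b,s6(*p),36);print(n,m,(m-c)@ex,(m-c)@ey)
```

```text
slotS [ 547.06781414 -154.51482151   30.        ] -52.64043902708713 -0.3899926475071922
slotB [566.59010661 -97.05406433  38.        ] 8.022446778047371 1.2466302915506098
near+x end outer of wall1 [638.46708777   8.56807377  36.        ] 132.0233880446045 -29.498158504876727
wall2 nearend [583.88536163  23.9046916   36.        ] 127.46075110414836 27.01192431618711
wall1 far [ 548.02918605 -231.53008011   36.        ] -124.53165634735105 -28.0235634785889
wall2 far [ 493.28403391 -212.37735485   36.        ] -125.57227290627297 29.964351128363475
```

View pics/hs.png

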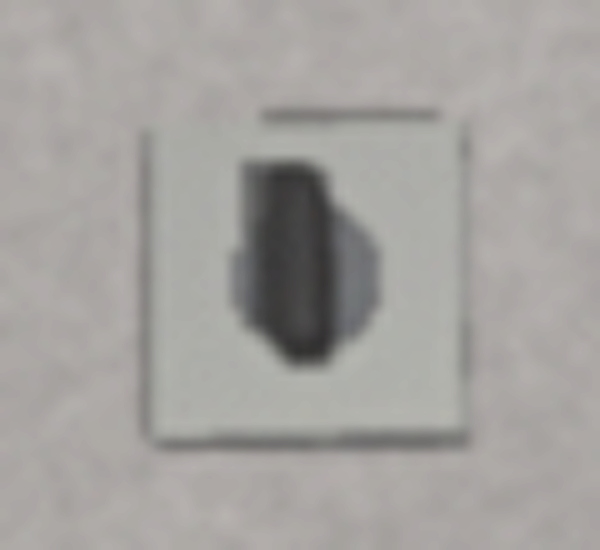

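View pics/hs2.png

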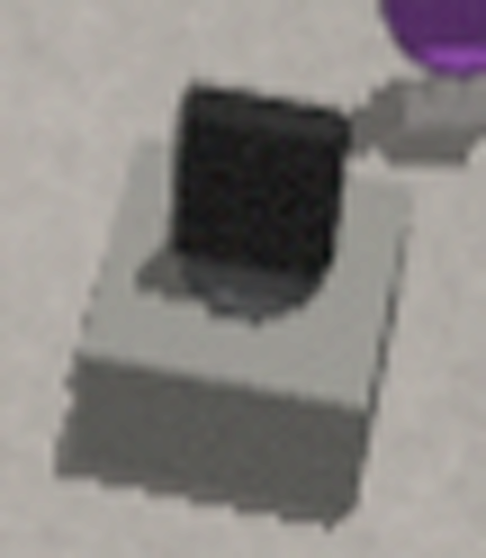

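Run:
```python
from prof import *
import pickle
a,b=pickle.load(open('c0.pkl','rb'))
t=lambda x,y:((x+.5)/10-.5+240,(y+.5)/10-.5+255)
s=lambda x,y:((x+.5)/9-.5+328,(y+.5)/9-.5+270)
H=np.array([onz(a,t(*p),36) for p in((145,118),(466,116),(468,438),(150,440))])
print('holder',H[:,:2],H.mean(0),[np.linalg.norm(H[i]-H[i-1]) for i in range(4)])
H2=np.array([onz(b,s(*p),36) for p in((137,140),(412,185),(365,408),(80,353))])
print('holder side',H2[:,:2],H2.mean(0),[np.linalg.norm(H2[i]-H2[i-1]) for i in range(4)])
print('collar',onz(a,t(306,268),40))
e=[onz(a,t(*p),84) for p in((293,163),(303,363))];print('handle top',e,np.mean(e,0),np.linalg.norm(e[0]-e[1]))
e=[onz(b,s(*p),84) for p in((190,97),(347,127))];print('handle side',e,np.mean(e,0),np.linalg.norm(e[0]-e[1]))
print('decoys',onz(a,(276,238),74),onz(a,(316,297),74))
```

```text
holder [[517.99666147 245.92242533]
 [517.39359723 188.71575649]
 [460.05142227 189.12612857]
 [460.72151788 245.31449811]] [489.04079971 217.26970213  36.        ] [np.float64(57.278369814751436), np.float64(57.209847452544096), np.float64(57.343643369276236), np.float64(56.19236513045123)]
holder side [[518.41836447 191.20652658]
 [462.88532123 189.81678758]
 [463.32136123 245.8293778 ]
 [518.49661744 245.73801048]] [490.78041609 218.14767561  36.        ] [np.float64(54.53154004646033), np.float64(55.550429931256645), np.float64(56.0142874035793), np.float64(55.17533186332562)]
collar [490.35736129 217.31620585  40.        ]
handle top [array([504.39681532, 217.46094714,  84.        ]), array([470.43370195, 216.0695987 ,  84.        ])] [487.41525864 216.76527292  84.        ] 33.99160073337543
handle side [array([504.77752139, 218.54687587,  84.        ]), array([475.02906958, 218.8983054 ,  84.        ])] [489.90329549 218.72259064  84.        ] 29.750527513148402
decoys [562.37991586 205.07369292  74.        ] [459.21285352 137.9298291   74.        ]
```

```bash
cat >> h.py <<'E'
C=np.array([566.475,-105.566,36])+1.6*np.array([-.9378,.3471,0])
EX=np.array([.3471,.9378,0]);EY=np.array([-.9378,.3471,0])
RA=69.69
def rp(x,y,z): 
    p=C+EX*x+EY*y; p[2]=z; return p
def ori(deg):
    t=np.radians(deg);c,s=np.cos(t),np.sin(t)
    R=np.array([[0,c,s],[0,s,-c],[-1,0,0]],float)
    return cv2.Rodrigues(R)[0].ravel()
E
python3 - <<'E'
from h import *
for n,p,ds in(('tab',rp(82.2,0,68),(RA,RA-180)),('slid',rp(21.5,0,68),(RA,RA-180)),('screw',(489.5,217.8,55),(90,-90)),('ins',rp(-53.5,0,57),(RA+90,RA-90)),('turn',rp(-53.5,0,57),(RA,RA-180))):
  for d in ds: 
    q=r.ik(p,ori(d)); print(n,d,p,None if q is None else np.round(q,2))
E
```

```text
tab 69.69 [593.50614 -27.92348  68.     ] [-0.09  0.01  1.77  0.    1.36 -1.31]
tab -110.31 [593.50614 -27.92348  68.     ] [-0.09  0.01  1.77 -0.    1.36  1.84]
slid 69.69 [572.43717 -84.84794  68.     ] [-0.19 -0.03  1.8   0.    1.36 -1.41]
slid -110.31 [572.43717 -84.84794  68.     ] [-0.19 -0.03  1.8  -0.    1.36  1.73]
screw 90 (489.5, 217.8, 55) [ 0.37 -0.11  1.91 -0.    1.35 -1.2 ]
screw -90 (489.5, 217.8, 55) [ 0.37 -0.11  1.91 -0.    1.35  1.94]
ins 159.69 [ 546.40467 -155.18294   57.     ] None
ins -20.310000000000002 [ 546.40467 -155.18294   57.     ] [-0.32 -0.04  1.84  0.    1.35  0.03]
turn 69.69 [ 546.40467 -155.18294   57.     ] [-0.32 -0.04  1.84 -0.    1.35 -1.54]
turn -110.31 [ 546.40467 -155.18294   57.     ] [-0.32 -0.04  1.84 -0.    1.35  1.6 ]
```

Run:
```python
from h import *
r.movep(rp(82.2,0,130),ori(RA))
r.move_straight(rp(82.2,0,69))
s=r.state();print(s['time'],s['tcp_pos'],s['wrist_force'])
r.gripper_close(30)
s=r.state();print(s['time'],s['tcp_pos'],s['wrist_force'],s['grip_width'])
cap('side','side1.png')
cv2.imwrite('pics/s1.png',cv2.resize(cv2.imread('pics/side1.png')[120:270,250:450],None,fx=4,fy=4))
```

```text
3.375 [593.73208028 -27.78635821  69.56096004] [-0.26088685 -0.11571141  0.49673856]
4.1417 [593.48497553 -27.93944438  68.97230123] [-0.19975379 -0.26237666 -0.20901019] 0.0006089327611228813
```

View pics/s1.png

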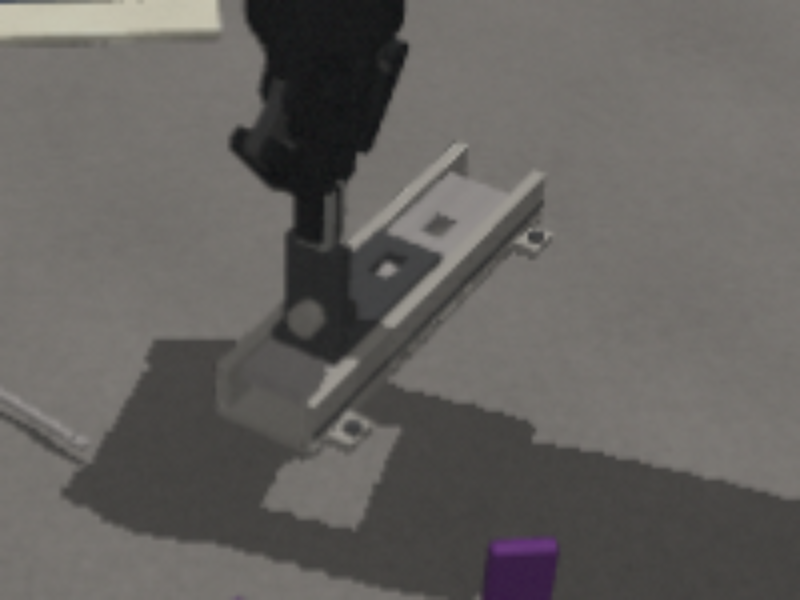

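Run:
```python
from h import *
import pickle
a,b=pickle.load(open('c0.pkl','rb'))
s=r.state();p=s['tcp_pos'];print(p,s['eef_rot'],s['joints'],s['grip_width'],s['wrist_force'])
print('tcp side',proj(b,p), proj(b,p+[0,0,31]),'top',proj(a,p))
print('tab pred top ctr z100', proj(a,rp(82.2,0,100)),proj(b,rp(82.2,0,100)))
c=cap('side');im=c['color']
cv2.imwrite('pics/s2.png',cv2.convertScaleAbs(cv2.resize(im[135:220,295:385],None,fx=8,fy=8,interpolation=cv2.INTER_CUBIC)[:600],alpha=1.8))
c=cap('top');im=c['color']
cv2.imwrite('pics/t2.png',cv2.convertScaleAbs(cv2.resize(im[170:290,365:525],None,fx=5,fy=5,interpolation=cv2.INTER_CUBIC),alpha=1.8))
```

```text
[593.51109389 -27.91920076  68.99841525] [ 0.27814839  1.55285436 -0.27812467] [-8.99451583e-02  6.59079100e-03  1.76992223e+00  1.63644174e-05
  1.36509028e+00 -1.30627527e+00] -0.005027700007441705 [ 0.14838332  0.59698607 -0.38569879]
tcp side [[329.14388905 191.54397607]] [[329.41349828 179.7290361 ]] top [[408.11304717 219.03639411]]
tab pred top ctr z100 [[411.61451532 215.52570612]] [[329.41628816 179.72756913]]
```

View pics/s2.png

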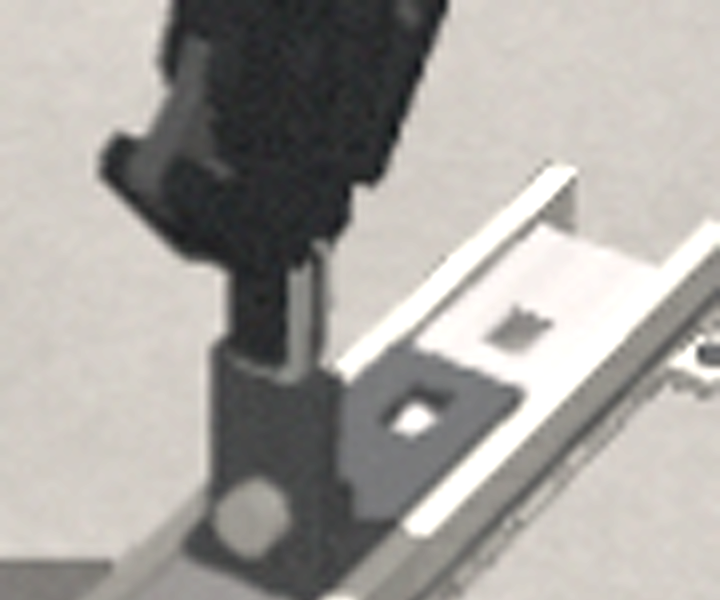

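View pics/t2.png

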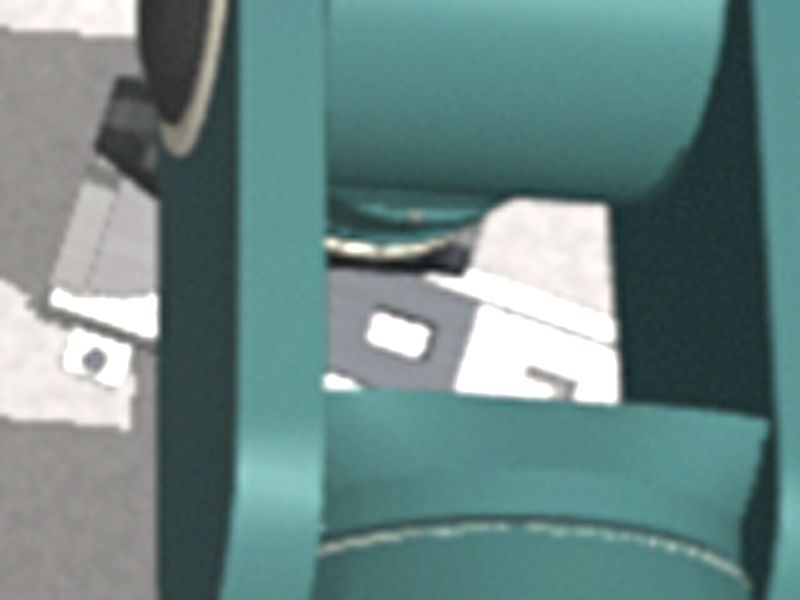

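Run:
```python
from h import *
r.move_straight(rp(72.2,0,69),speed=40)
s=r.state();print(s['time'],s['wrist_force'],s['grip_width'])
c=cap('side');im=c['color']
cv2.imwrite('pics/s3.png',cv2.convertScaleAbs(cv2.resize(im[135:220,295:385],None,fx=8,fy=8,interpolation=cv2.INTER_CUBIC)[:600],alpha=1.8))
```

```text
4.6917 [-0.58836976 -0.09079535 -0.09142829] -0.0029990512506970473
```

View pics/s3.png

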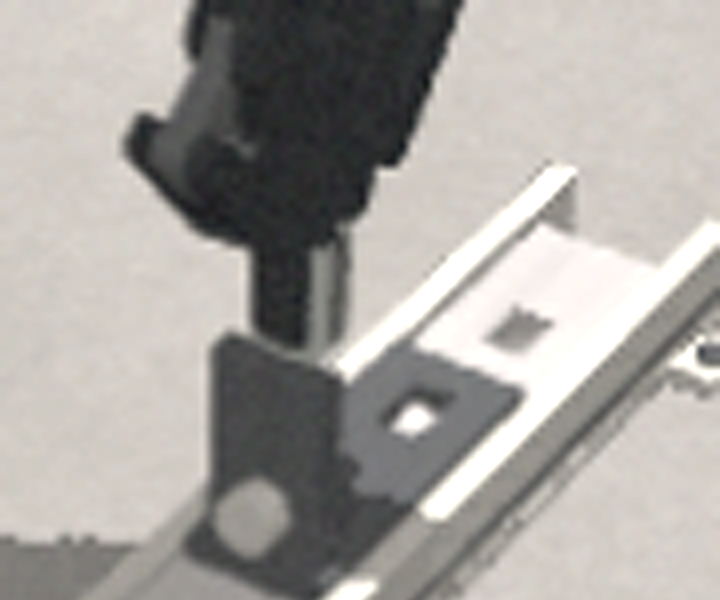

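Run:
```python
from h import *
r.move_straight(rp(15,0,75),speed=120)
s=r.state();print(s['time'],s['tcp_pos'],s['grip_width'])
c=cap('side');im=c['color'].copy()
for dz in(0,18.7,40,60):
  u=proj(c,s['tcp_pos']+[0,0,dz])[0]; cv2.circle(im,(int(u[0]),int(u[1])),0,(0,0,255),-1)
cv2.imwrite('pics/s4.png',cv2.convertScaleAbs(cv2.resize(im[115:215,295:395],None,fx=6,fy=6,interpolation=cv2.INTER_NEAREST),alpha=1.8))
```

```text
5.375 [570.26042131 -90.86884091  75.02812057] -0.00014891181885613763
```

View pics/s4.png

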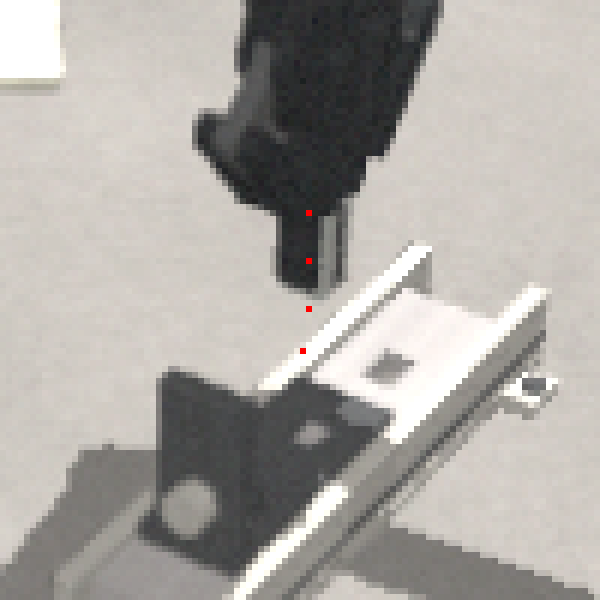

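Run:
```python
from h import *
r.move_straight(rp(15,0,90),speed=150)
r.move_straight(rp(82.2,0,90),speed=200)
r.move_straight(rp(82.2,0,75),speed=100)
z=75
f0=r.state()['wrist_force']
while z>52:
    z-=1.5
    r.move_straight(rp(82.2,0,z),speed=30)
    s=r.state();f=s['wrist_force']-f0
    print(z,round(s['tcp_pos'][2],2),np.round(f,1),round(s['time'],2))
    if np.linalg.norm(f)>5: break
cap('side','side5.png')
cv2.imwrite('pics/s5.png',cv2.convertScaleAbs(cv2.resize(cv2.imread('pics/side5.png')[115:215,295:395],None,fx=6,fy=6,interpolation=cv2.INTER_CUBIC),alpha=1.8))
```

```text
73.5 73.72 [ 0.4 -0.7 -1.1] 6.71
72.0 71.99 [ 0.8 -0.5 -0.7] 6.96
70.5 70.39 [ 0.8 -0.5  0.5] 7.21
69.0 68.87 [ 1.2  0.7 -0.5] 7.46
67.5 67.83 [1.5 0.3 2.4] 7.71
66.0 67.71 [-4.   1.1 14.1] 7.96
```

View pics/s5.png

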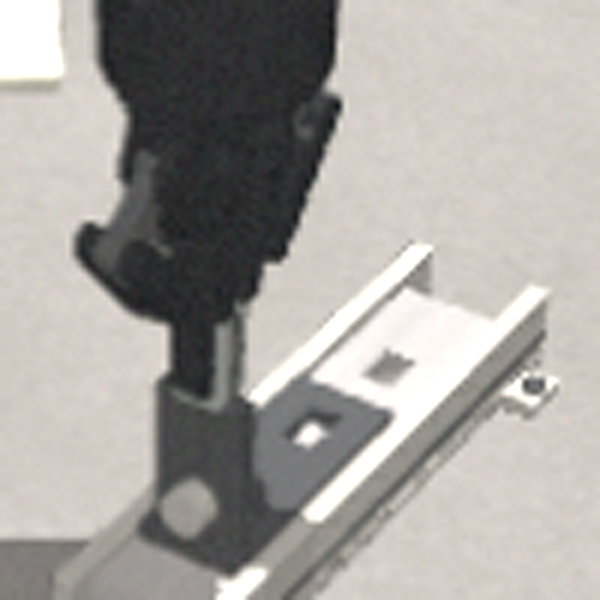

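Touching the tab top, which is at z=100, happened at a reported TCP z of 67.8. The real fingertips are therefore about 32 mm short of the reported TCP, and the side picture shows the tip about 27 mm above its projection. I'll correct all heights by 32 mm and grasp again.

```bash
cat >> h.py <<'E'
DZ=-32.2   # reported TCP z = real tip z + DZ
def tip(x,y,z): return rp(x,y,z+DZ)
def st(): 
    s=r.state(); print(round(s['time'],2),np.round(s['tcp_pos'],1),np.round(s['wrist_force'],1),round(s['grip_width'],3)); return s
E
python3 - <<'E'
from h import *
r.move_straight(tip(82.2,0,125),speed=150)
r.ungrasp()
r.move_straight(tip(82.2,0,68.5),speed=120); st()
r.gripper_close(30); st()
cap('side','side6.png')
cv2.imwrite('pics/s6.png',cv2.convertScaleAbs(cv2.resize(cv2.imread('pics/side6.png')[115:215,295:395],None,fx=6,fy=6,interpolation=cv2.INTER_CUBIC),alpha=1.8))
E
```

```text
9.73 [593.7 -27.9  36.7] [0.  0.2 0.5] 1.0
10.41 [593.6 -28.   36.5] [-0.7 -0.2  3.6] 0.109
```

View pics/s6.png

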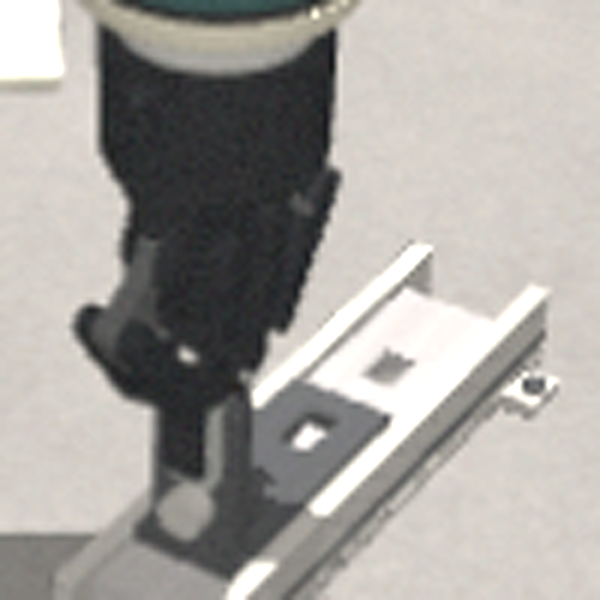

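The tab is now between the fingers (width 0.109, about 10 mm). Next I'll slide it.

Run:
```python
from h import *
r.move_straight(tip(21.5,0,68.5),speed=70); st()
c=cap('side','side7.png');cap('top','top7.png')
cv2.imwrite('pics/s7.png',cv2.convertScaleAbs(cv2.resize(cv2.imread('pics/side7.png')[115:215,295:395],None,fx=6,fy=6,interpolation=cv2.INTER_CUBIC),alpha=1.8))
cv2.imwrite('pics/t7.png',cv2.convertScaleAbs(cv2.resize(cv2.imread('pics/top7.png')[190:290,365:525],None,fx=5,fy=5,interpolation=cv2.INTER_CUBIC),alpha=1.8))
```

```text
11.47 [572.  -86.3  36.5] [-1.4 -2.   6. ] 0.108
```

View pics/s7.png

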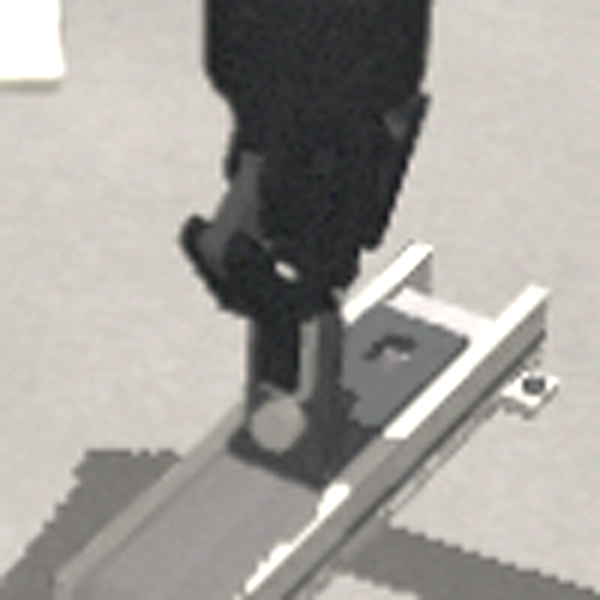

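View pics/t7.png

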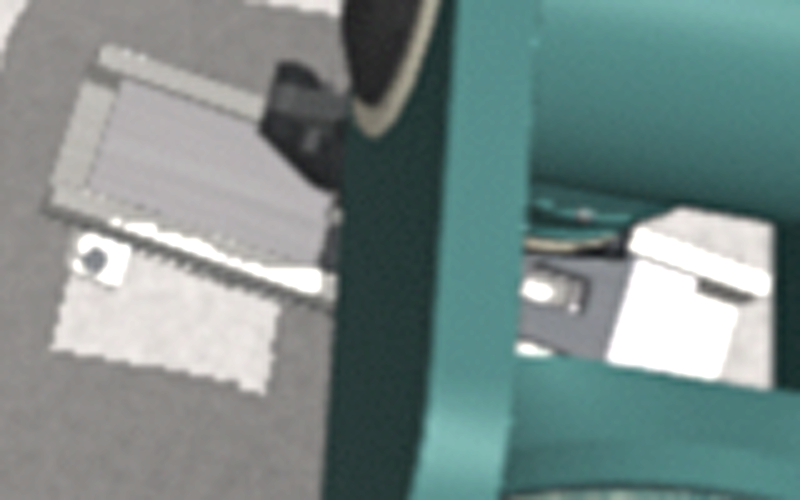

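Run:
```python
from h import *
st()
r.ungrasp(); st()
r.move_straight(tip(21.5,0,125),speed=200)
r.movep([489.5,217.8,110+DZ],ori(90)); st()
c=cap('top','top8.png');cap('side','side8.png')
cv2.imwrite('pics/s8.png',cv2.convertScaleAbs(cv2.resize(cv2.imread('pics/side8.png')[140:240,295:395],None,fx=6,fy=6,interpolation=cv2.INTER_CUBIC),alpha=1.6))
cv2.imwrite('pics/t8.png',cv2.convertScaleAbs(cv2.resize(cv2.imread('pics/top8.png')[205:280,385:525],None,fx=5.7,fy=5.7,interpolation=cv2.INTER_CUBIC),alpha=1.8))
```

```text
11.57 [572.  -86.3  36.5] [-0.8 -1.3  6.3] 0.119
12.29 [572.4 -84.8  36.3] [-0.2 -0.7 -0.1] 1.002
13.93 [489.9 217.1  77.6] [0.3 0.2 0.8] 0.999
```

View pics/s8.png

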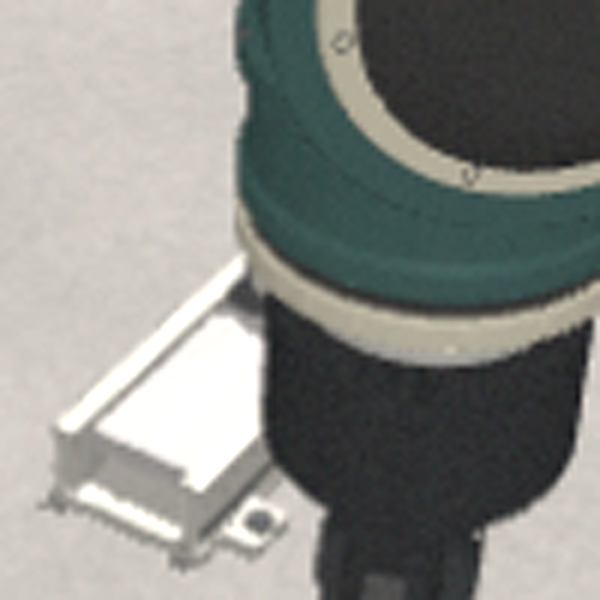

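View pics/t8.png

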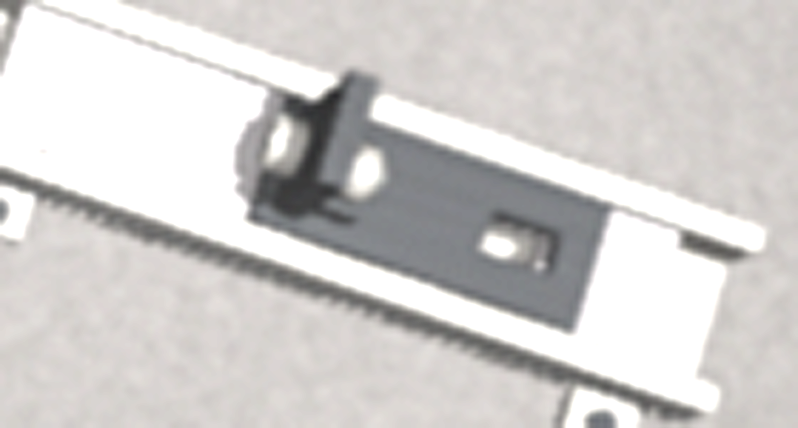

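View pics/side8.png

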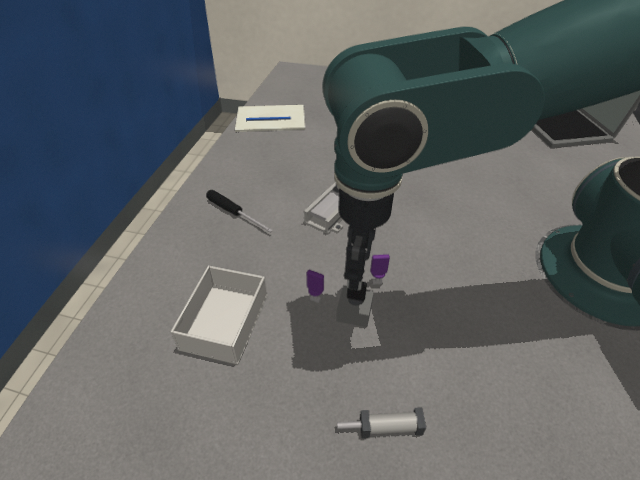

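Run:
```python
from prof import *
import pickle
a,b=pickle.load(open('c0.pkl','rb'))
im=cv2.imread('pics/top8.png');n=dict(a);n['color']=im
s=np.arange(-100,60,.5)
def edges(c,y,z,lo,hi):
    P=C+EY*y;P=P.copy();P[2]=z
    d=np.gradient(cv2.GaussianBlur(prof(c,P,EX,s).reshape(-1,1),(1,9),2).ravel())
    return [(float(s[i]),round(float(d[i]),1)) for i in range(1,len(s)-1) if abs(d[i])>2 and lo<s[i]<hi and abs(d[i])>=abs(d[i-1]) and abs(d[i])>abs(d[i+1])]
for y in(-4,-2,0,2,4):
    print(y,'old strip slot',edges(a,y,30,-75,-35),'\n   old br',edges(a,y,38,-25,25),'\n   new br',edges(n,y,38,-90,-35))
```

```text
-4 old strip slot [(-64.0, -10.1), (-43.5, 8.4)] 
   old br [(-19.5, -9.8), (-4.0, 9.7), (2.0, -3.0), (8.0, -2.2), (11.0, 2.1), (15.5, -7.2)] 
   new br [(-79.5, -10.6), (-67.0, -3.5), (-63.0, 2.6), (-57.0, 2.1), (-54.0, -2.1), (-48.0, -2.0), (-43.0, 2.2)]
-2 old strip slot [(-64.0, -10.3), (-59.5, 2.7), (-54.5, 2.8), (-43.0, 5.8)] 
   old br [(-19.5, -10.1), (-8.0, -2.7), (-4.0, 13.3), (16.5, -10.9)] 
   new br [(-79.5, -10.4), (-67.5, -3.9), (-63.5, 4.2)]
0 old strip slot [(-64.0, -9.9), (-59.5, 3.1), (-55.5, 6.7)] 
   old br [(-19.5, -10.1), (-8.0, -2.4), (-4.0, 13.1), (16.5, -10.9)] 
   new br [(-79.5, -10.5), (-67.5, -3.5), (-63.5, 4.6), (-58.0, 2.9), (-52.5, 3.1), (-43.5, -5.5)]
2 old strip slot [(-63.5, -10.4), (-59.5, 2.6), (-55.0, 9.0)] 
   old br [(-19.5, -10.0), (-8.5, -2.0), (-4.0, 13.4), (16.0, -10.7)] 
   new br [(-79.5, -10.9), (-67.5, -3.9), (-63.5, 5.2), (-58.0, 3.1), (-53.5, 7.5), (-43.0, -10.8)]
4 old strip slot [(-63.5, -10.3), (-55.0, 8.6)] 
   old br [(-19.5, -10.5), (-8.0, -2.9), (-3.5, 13.9), (16.5, -11.3)] 
   new br [(-80.0, -10.7), (-68.0, -3.3), (-64.5, 7.1), (-61.0, -4.3), (-58.0, 2.8), (-53.0, 10.1), (-43.5, -12.0)]
```

Run:
```python
from h import *
p=np.array([489.4,217.8,0])
r.move_straight(p+[0,0,55+DZ],speed=120); st()
r.gripper_close(40); st()
r.move_straight(p+[0,0,110+DZ],speed=120); s=st()
c=cap('side','side9.png');cap('top','top9.png')
cv2.imwrite('pics/s9.png',cv2.convertScaleAbs(cv2.resize(cv2.imread('pics/side9.png')[230:340,300:420],None,fx=5,fy=5,interpolation=cv2.INTER_CUBIC),alpha=1.8))
import pickle;pickle.dump((c,s),open('c9.pkl','wb'))
```

```text
14.63 [489.7 217.7  23.2] [-0.1 -1.1 -0.6] 0.998
15.31 [489.4 217.8  22.8] [-0.2 -0.8 -0.2] 0.108
15.92 [489.2 217.7  77.2] [ 1.  -0.2 -1.4] 0.106
```

View pics/s9.png

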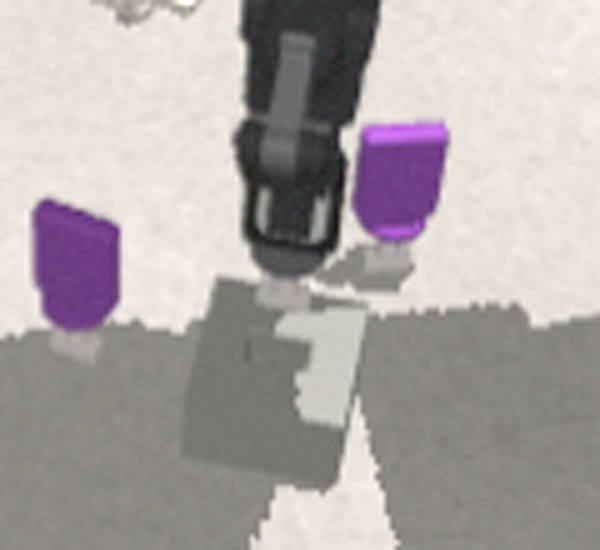

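Run:
```python
from h import *
import pickle
c,s=pickle.load(open('c9.pkl','rb'))
f=lambda P:((proj(c,P)-[300,230]+.5)*5-.5).round(1)
for dx in(-9,0,9): print(f([489.2+dx,217.7+4,65]),f([489.2+dx,217.7+4,71]))
print('collar',f([489.2-13,217.7,91]),f([489.2+13,217.7,91]))
z=c['color'][270:300,335:375]
cv2.imwrite('pics/s9b.png',cv2.convertScaleAbs(cv2.resize(z,None,fx=16,fy=16,interpolation=cv2.INTER_NEAREST),alpha=1.5))
```

```text
[[311.8 309.9]] [[313.1 298.7]]
[[285.7 305.1]] [[286.9 293.8]]
[[259.7 300.3]] [[260.7 289. ]]
collar [[331.3 253.4]] [[254.4 239.5]]
```

View pics/s9b.png

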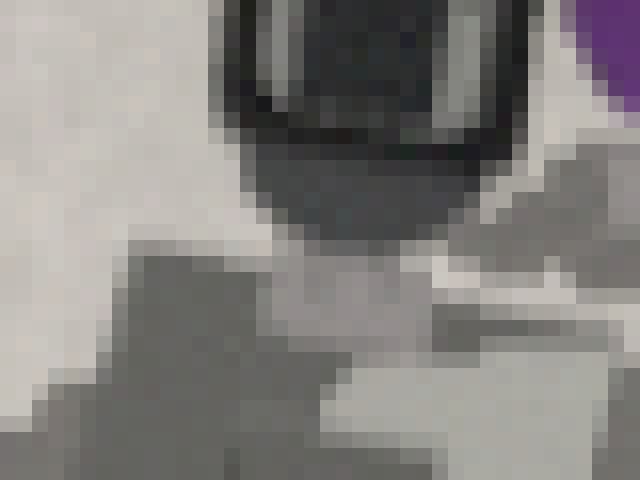

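Run:
```python
from h import *
r.move_straight([489.4,217.8,160+DZ],speed=200)
r.movep(tip(-53.3,0,160),ori(RA-90)); st()
r.move_straight(tip(-53.3,0,90),speed=150); r.wait(0.2)
s=st()
c=cap('side','side10.png');cap('top','top10.png')
cv2.imwrite('pics/s10.png',cv2.convertScaleAbs(cv2.resize(cv2.imread('pics/side10.png')[110:210,300:420],None,fx=6,fy=6,interpolation=cv2.INTER_CUBIC),alpha=1.8))
cv2.imwrite('pics/t10.png',cv2.convertScaleAbs(cv2.resize(cv2.imread('pics/top10.png')[190:290,385:525],None,fx=5,fy=5,interpolation=cv2.INTER_CUBIC),alpha=1.8))
```

```text
17.82 [ 546.4 -154.3  127.4] [-0.1 -0.4 -1.6] 0.107
18.64 [ 547.  -155.1   59. ] [ 0.8 -0.3 -1.5] 0.11
```

View pics/s10.png

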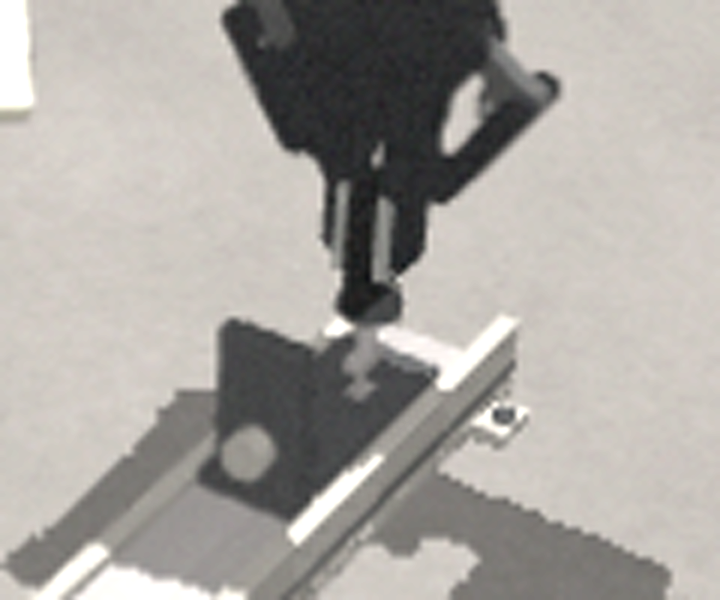

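View pics/t10.png

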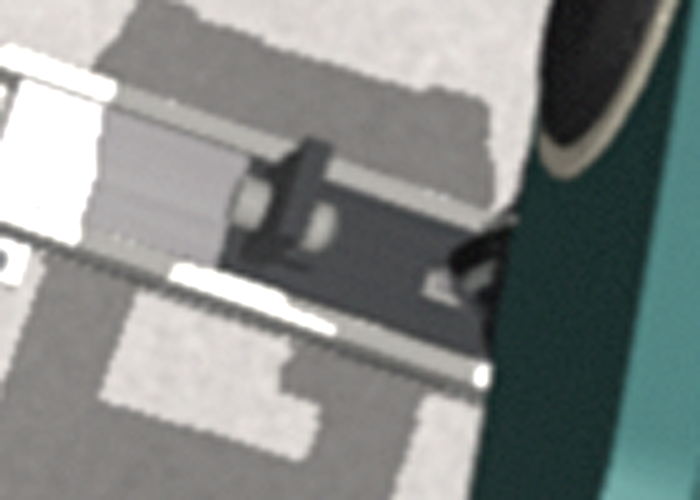

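```bash
cat >> h.py <<'E'
def down(x,y,z0,z1,step,flim,f0,dt=0.05,deg=RA-90,verb=True):
    z=z0
    while z>z1:
        z=max(z-step,z1)
        r.move_straight(tip(x,y,z),ori(deg),speed=30); r.wait(dt)
        s=r.state();f=s['wrist_force']-f0
        tz=s['tcp_pos'][2]-DZ
        if verb: print(round(s['time'],2),'cmd',round(z,2),'act',round(tz,2),'f',np.round(f,1),'off',np.round((s['tcp_pos']-tip(x,y,z))@np.array([EX,EY]).T,2))
        if f[2]>flim: break
    return z,tz,f
E
python3 - <<'E'
from h import *
f0=np.mean([r.state()['wrist_force'] for _ in range(1)],0);r.wait(.05);f0=(f0+r.state()['wrist_force'])/2
print(f0);np.save('f0.npy',f0)
print(down(-53.3,0,90,74,1.0,5,f0))
E
```

```text
[ 2.41120656e-01  2.37943100e-04 -1.26972940e+00]
19.09 cmd 89.0 act 88.95 f [-0.3  0.1  0.4] off [-0.03  0.04]
19.39 cmd 88.0 act 87.94 f [-0.2 -0.2 -0.4] off [-0.01  0.02]
19.69 cmd 87.0 act 86.96 f [-1.   0.1 -0.2] off [0.01 0.01]
19.99 cmd 86.0 act 85.99 f [-0.6  0.2  0.3] off [-0.01  0.  ]
20.29 cmd 85.0 act 84.94 f [-0.3 -0.6  0.8] off [-0.01  0.04]
20.59 cmd 84.0 act 83.94 f [-0.6 -0.8 -0.4] off [-0.    0.04]
20.89 cmd 83.0 act 82.96 f [0.2 0.9 0.3] off [0.01 0.01]
21.19 cmd 82.0 act 81.97 f [-0.8 -0.3  0.4] off [ 0. -0.]
21.49 cmd 81.0 act 80.98 f [-0.6  0.1  0.5] off [0. 0.]
21.79 cmd 80.0 act 79.97 f [-0.1 -0.1 -0.7] off [-0.02  0.01]
22.09 cmd 79.0 act 78.98 f [-0.  -0.3  0.4] off [ 0.01 -0.01]
22.39 cmd 78.0 act 77.95 f [ 0.   0.5 -0.5] off [-0.01  0.02]
22.69 cmd 77.0 act 76.94 f [ 0.1 -0.4  0.5] off [-0.    0.03]
22.99 cmd 76.0 act 75.97 f [-0.1 -0.7  0.2] off [-0.01 -0.  ]
23.29 cmd 75.0 act 74.95 f [-1.   0.8  0.8] off [-0.01  0.02]
23.59 cmd 74.0 act 73.95 f [-1.4  0.1  1.1] off [-0.    0.02]
(74.0, np.float64(73.95428700454268), array([-1.3798811 ,  0.05928805,  1.07355906]))
```

Run:
```python
from h import *
f0=np.load('f0.npy')
print(down(-53.3,0,74,66,0.7,5,f0))
```

```text
23.89 cmd 73.3 act 73.29 f [0.1 0.2 1.6] off [-0.    0.01]
24.19 cmd 72.6 act 72.57 f [-0.4 -0.5  0.5] off [0.02 0.01]
24.49 cmd 71.9 act 71.88 f [-0.2 -0.7 -0.1] off [-0.    0.01]
24.79 cmd 71.2 act 71.18 f [-0.5  0.4  0.5] off [0.   0.01]
25.09 cmd 70.5 act 70.47 f [-0.  -0.4  1.1] off [0.02 0.02]
25.39 cmd 69.8 act 69.8 f [-0.3  0.5 -0.2] off [0.   0.01]
25.69 cmd 69.1 act 69.06 f [0.3 0.5 0.9] off [-0.    0.03]
25.99 cmd 68.4 act 68.37 f [0.  0.1 0.1] off [-0.    0.02]
26.29 cmd 67.7 act 67.68 f [-0.8  0.3  0.9] off [0.01 0.03]
26.59 cmd 67.0 act 67.0 f [-1.3 -0.1  0.5] off [ 0. -0.]
26.89 cmd 66.3 act 66.28 f [-0.3 -0.2  0.6] off [0.01 0.01]
27.19 cmd 66 act 66.0 f [-0.1 -0.5  0.2] off [0.01 0.  ]
(66, np.float64(66.0031341499147), array([-0.06785684, -0.4570949 ,  0.23081066]))
```

Run:
```python
from h import *
c=cap('side','side11.png')
cv2.imwrite('pics/s11.png',cv2.convertScaleAbs(cv2.resize(cv2.imread('pics/side11.png')[130:210,310:410],None,fx=7,fy=7,interpolation=cv2.INTER_CUBIC),alpha=1.8))
```

```text
(no output)
```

View pics/s11.png

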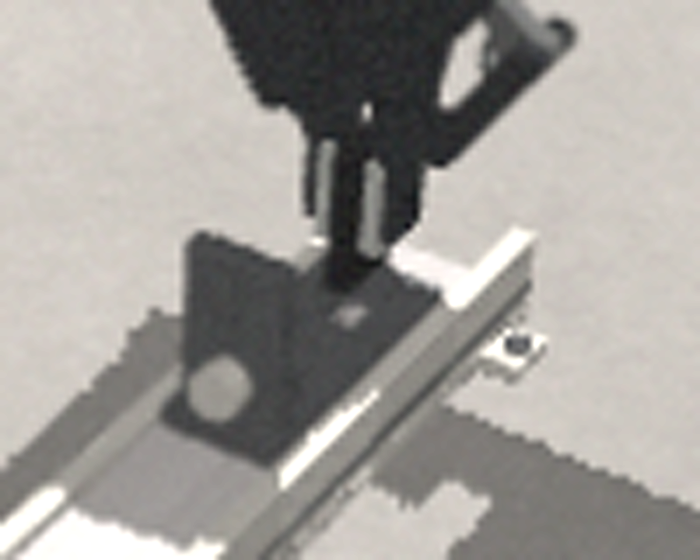

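The collar is close above the foot at about (355,270) in the crop and the shank is inside the slots, with no contact force. I'll go on down to the collar contact.

Run:
```python
from h import *
f0=np.load('f0.npy')
z,_,f=down(-53.3,0,66,59,1.2,4,f0)
if f[2]<4: print(down(-53.3,0,z,54,0.5,4,f0))
```

```text
27.54 cmd 64.8 act 64.73 f [-1.1  0.3 -0.8] off [0.01 0.05]
27.84 cmd 63.6 act 63.54 f [-0.3 -1.1 -0.5] off [0.02 0.02]
28.14 cmd 62.4 act 62.36 f [-0.3 -0.6 -1. ] off [-0.01  0.04]
28.44 cmd 61.2 act 61.13 f [ 0.  -0.2  0.2] off [0.01 0.04]
28.74 cmd 60.0 act 59.96 f [-0.4  0.2 -0.3] off [-0.02  0.03]
29.04 cmd 59 act 58.98 f [-0.3 -0.1  1.3] off [0.   0.01]
29.34 cmd 58.5 act 58.48 f [-0.5 -0.5  0. ] off [-0.    0.03]
29.64 cmd 58.0 act 58.0 f [-0.3  0.2  0.4] off [0.02 0.01]
29.94 cmd 57.5 act 57.48 f [-0.  -0.9  0.5] off [0.   0.03]
30.24 cmd 57.0 act 56.98 f [-0.2 -1.   0.6] off [-0.02  0.01]
30.54 cmd 56.5 act 56.89 f [-2.8  1.5  6.4] off [ 0.02 -0.05]
(56.5, np.float64(56.89496520246311), array([-2.80075806,  1.48517016,  6.43500966]))
```

Collar contact came at tip 56.9, which is exactly the home height. I'll ease off to 57 and turn in steps.

Run:
```python
from h import *
f0=np.load('f0.npy')
r.move_straight(tip(-53.3,0,57.0),ori(RA-90),speed=30)
r.wait(.1); st()
for k in(15,30,45,60,75,90):
    r.move_straight(tip(-53.3,0,57.0),ori(RA-90+k),speed=30); r.wait(.05)
    s=r.state();f=s['wrist_force']-f0
    print(k,round(s['time'],2),np.round(f,1),np.round(s['ft_torque'],2),np.round(s['tcp_pos']-tip(-53.3,0,57),2))
    if np.linalg.norm(f)>10: print('STOP');break
c=cap('side','side12.png')
cv2.imwrite('pics/s12.png',cv2.convertScaleAbs(cv2.resize(cv2.imread('pics/side12.png')[130:210,310:410],None,fx=7,fy=7,interpolation=cv2.INTER_CUBIC),alpha=1.8))
```

```text
30.89 [ 546.5 -155.    24.8] [ 0.4 -0.5  0. ] 0.105
15 31.35 [-0.3  0.8  0.8] [ 0.02 -0.09 -0.03] [ 0.03  0.02 -0.06]
30 31.81 [-0.2  0.3  0.9] [ 0.01 -0.08 -0.06] [ 0.    0.03 -0.04]
45 32.27 [-1.1 -0.1  0.6] [ 0.04 -0.01  0.01] [-0.02  0.03 -0.04]
60 32.73 [-0.3 -0.2  1.3] [ 0.06 -0.    0.03] [-0.02  0.03 -0.01]
75 33.18 [-0.4 -0.3 -0.5] [0.05 0.02 0.02] [-0.01  0.03 -0.01]
90 33.64 [ 0.5 -0.   0.8] [ 0.07 -0.01  0.04] [-0.03  0.03 -0.03]
```

View pics/s12.png

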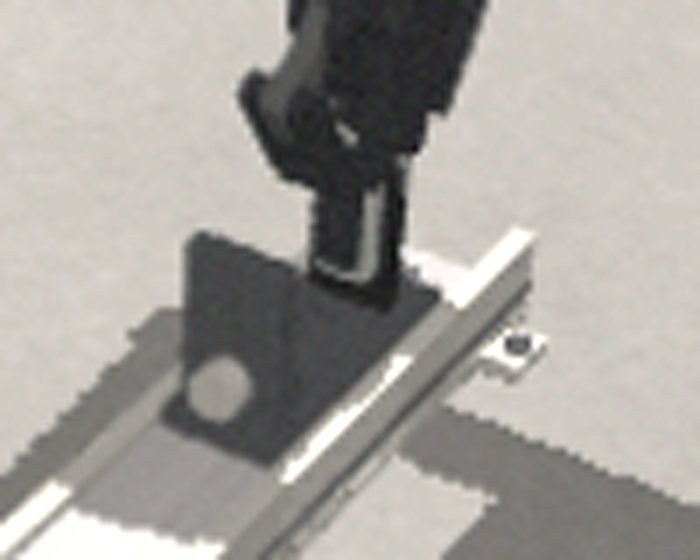

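Run:
```python
from h import *
import pickle
a,b=pickle.load(open('c0.pkl','rb'))
for z in(54,60,63,67):
  for p in((387,175),(350,165)):
    m=onz(a,((p[0]+.5)/5.7-.5+385,(p[1]+.5)/5.7-.5+205),z);print(z,p,round((m-C)@EX,1),round((m-C)@EY,1))
```

```text
54 (387, 175) -4.3 -2.3
54 (350, 165) 7.8 -1.5
60 (387, 175) -3.0 -0.8
60 (350, 165) 9.0 0.1
63 (387, 175) -2.4 -0.1
63 (350, 165) 9.5 0.8
67 (387, 175) -1.6 0.9
67 (350, 165) 10.3 1.8
```

Run:
```python
from h import *
r.ungrasp(); st()
r.move_straight(tip(-53.3,0,150),ori(RA),speed=150); st()
r.movep([300,350,200],ori(60)); r.wait(.3); st()
c=cap('side','side13.png');cap('top','top13.png')
A=cv2.convertScaleAbs(cv2.resize(cv2.imread('pics/side13.png')[150:240,300:390],None,fx=4.4,fy=4.4,interpolation=cv2.INTER_CUBIC),alpha=1.8)
B=cv2.convertScaleAbs(cv2.resize(cv2.imread('pics/top13.png')[200:290,420:510],None,fx=4.4,fy=4.4,interpolation=cv2.INTER_CUBIC),alpha=1.8)
cv2.imwrite('pics/st13.png',cv2.hconcat([A,B]))
```

```text
34.41 [ 546.5 -155.    24.8] [-0.6  1.1 -0.5] 0.999
35.17 [ 546.1 -154.8  116.8] [-0.2 -0.2 -0.1] 0.998
37.52 [300.2 349.8 200. ] [ 0.7  0.  -0.3] 0.997
```

View pics/st13.png

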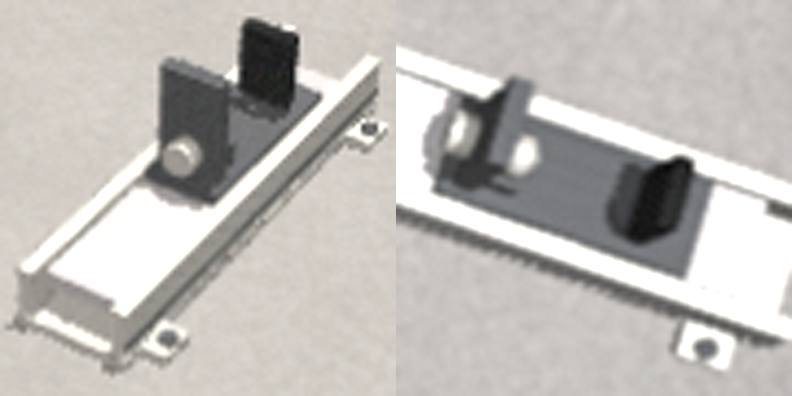

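View pics/top13.png

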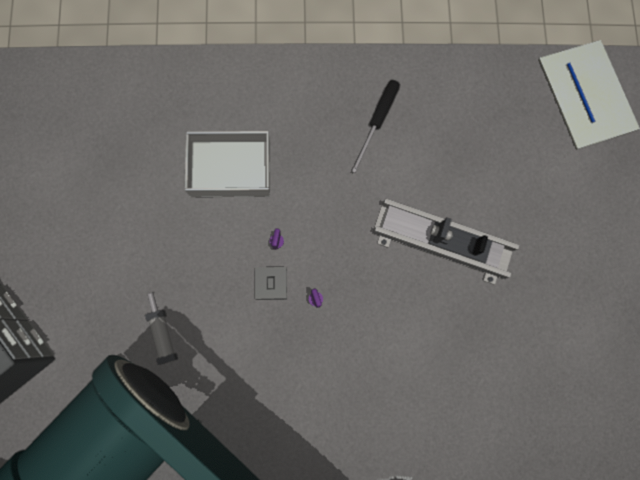

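Run:
```python
from h import *
r.close_job(); r.wait(1.2)
```

```text
the job is handed in; nothing more can be done
the job is handed in; nothing more can be done
```

The bracket is fastened to the rail and the job is handed in at about 37.5 s. I slid the bracket about 60 mm so its slot lay over the strip's slot. I then lowered the black screw lengthwise through both slots, gave it a quarter turn and let go.

**Last checks:**
- **Seating:** the collar met the bracket exactly at the home height, with about 6.4 N at most at the wrist.
- **Turning:** side force stayed around 1 N. I did not pull up on the screw to test the lock.
- **Final pictures:** the handle stands upright across the rail, at roughly 78–90° to it by eye. The collar is down on the foot, the bracket is flat, and nothing is touching the robot.
- **Bystanders:** the bin, screwdriver, cylinder and both purple decoys look unmoved.

**What disagreed or failed:**
- **Fingertip height:** the real fingertips are about 32 mm short of the reported TCP. My first grasp therefore closed on nothing above the bracket tab. I measured the error by touching the tab top (about 14 N) and corrected every height after that.
- **Cameras:** the two views differed by about 1–2 mm in x, within the stated calibration. The screw still entered both slots at the first try, so no search was needed.

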